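# Find the full tin in the twist-lock rack

## Task

The three tins in the rack look the same, but only one is full of rock salt: turn the rack's star lock counter-clockwise by its knob, until it comes up against its stop, fully open, then heft the tins to find the heaviest. Finish holding that tin up in the gripper, upright and still, at least 10 cm above where it stood and touching nothing else, with the other two tins standing upright on the rack or the counter and the lock still open. Tip no tin over and leave the ramekin, pestle and lid alone.

Things in the scene. Friction and masses are not known exactly. Their poses are not given: they have to be found in the camera images.
- rack_center (a point): middle of the tin rack, level with the pads' tops, 13 mm above the counter; x towards one pad, z up. The rack is a round steel plate, 256 mm across and 10 mm high, fixed; three flat cork pads (72 mm across, 3 mm thick) lie 85 mm from the middle at 0, 120 and 240 degrees from x. A post 18 mm thick in the middle carries the star lock.
- lock (a joint): angle (rad) of the three-armed star lock on the rack's middle post, growing counter-clockwise from above, from 0 to an end stop at 1.047. Starts at 0 to 0.2: its arms (16 mm wide, 5 mm thick, 108 mm long from the axis, tops 126 mm above the counter) lie 3 mm over the lids. Friction of 0.06 N m; it stays where it is left. At 1.047 the arms lie midway between the tins.
- knob_grip (a point): grip point of the star lock's knob, on the turning axis, 149 mm above the counter. The knob is a black bar, 56 mm long along this point's x axis, 14 mm thick along y, standing from 126 to 166 mm above the counter; x also points along one arm of the star and turns with it.
- tin_a_mid (a point): one of three identical, firmly closed steel tins, upright, 58 mm in diameter, 105 mm tall; the point is its centre, 52.5 mm above its underside, z up. They look alike but, with the hard salt blocks shut inside (unseen, slightly loose), weigh 0.15 to 0.5 kg, the heaviest at least 0.1 kg more than either other; the names tell nothing of the weights. At the start each stands on one of the rack pads, in any order.
- tin_b_mid (a point): one of three identical, firmly closed steel tins, upright, 58 mm in diameter, 105 mm tall; the point is its centre, 52.5 mm above its underside, z up. They look alike but, with the hard salt blocks shut inside (unseen, slightly loose), weigh 0.15 to 0.5 kg, the heaviest at least 0.1 kg more than either other; the names tell nothing of the weights. At the start each stands on one of the rack pads, in any order.
- tin_c_mid (a point): one of three identical, firmly closed steel tins, upright, 58 mm in diameter, 105 mm tall; the point is its centre, 52.5 mm above its underside, z up. They look alike but, with the hard salt blocks shut inside (unseen, slightly loose), weigh 0.15 to 0.5 kg, the heaviest at least 0.1 kg more than either other; the names tell nothing of the weights. At the start each stands on one of the rack pads, in any order.
- board: square pale green plastic chopping board, 260 x 260 x 12 mm, fixed on the counter; origin at the centre of its underside.
- ramekin: white ceramic ramekin, 84 mm across, 48 mm tall, standing; origin at the centre of its underside. A bystander: leave it alone.
- pestle: wooden pestle standing on its thick end, 34 mm thick, 146 mm tall; origin at the centre of its underside. A bystander: leave it alone.
- lid: blue silicone lid lying flat, 120 mm across, 6 mm thick with a 28 mm knob up to 25 mm; origin at the centre of its underside. A bystander: leave it alone.
Mind the look-alikes: they are no part of the job. What is shaped like the part that bears tin_b_mid but blue or purple is not meant.

How it is judged:
By the outcome, as a careful person would: the job done as asked, in the order asked, and still so for the second after the job is handed in, while the arm keeps its last pose, push and grip.
It also fails if it takes over 72 s, if anything falls off the work surface, if the arm or the gripper's body presses on something with over 40 N, if the wrist force passes 120 N, or if a joint passes its speed limit or range.

## Robot

A 6-joint arm with a two-finger parallel gripper is mounted at the origin on the work surface. World frame = base frame: x ahead of the robot, y to its left, z up, the work surface at z = 0. Lengths are in m, angles in degrees, forces in N, time in s.
With the tool pointing down it reaches from about 0.275 to 0.75 m from the base axis. Payload 10.2 kg.
Tool frame: the origin (TCP) lies on the centre line of the jaws, within the pads' length; the fingertips stand ahead of it and the grasp point (between the pads) lies 11 mm behind it (r.tcp_to_tips is the x of the fingertips in the tool frame, in m); x points along the fingers, y is the direction in which the jaws open and shut, and the axes are right-handed (so a half turn about x gives the same grasp; the last joint's range is limited). The gripper opens to 88 mm and grips with 3 to 60 N. Pads are 18 mm wide; open, the fingers measure 123 mm over their backs; the gripper's body (75 mm by 187 mm) begins 45 mm behind the grasp point.
Start: joints at [-87.857, 17.928, 85.812, -0, 76.261, -12.8], TCP at [0.135, -0.507, 0.247] pointing down, gripper open.
Joint ranges: [-168.41, 168.41], [-55.51, 124.54], [10.69, 146.95], [-70.63, 250.63], [1, 178], [-165.06, 165.06]. Speed limits (degrees/s): [136.94, 136.94, 172.46, 180, 180, 180].

## Interface

Orientations are given as a 3x3 rotation matrix whose columns are the frame's x, y, z axes.
In Python, from bench import r, grab_frame, job, spotter gives the robot as it stands. The module is installed in compiled form; this text tells all that it offers.
- The arm moves only by the shell command python3 -m crank 'ROWS' [FORCE]. ROWS is JSON, a list that holds one entry, the list of rows, each a list of 5 numbers: the shift along the tool's x, y, z in units of 100 mm (1.0 is 100 mm), then the turn about the tool's x in units of 0.5 rad (1.0 is 0.5 rad), then the closure, from -1 (fully open) to 1 (shut). In form: [[[x, y, z, turn, hand], ...]]. A call has 1 to 12 rows; each row shifts and turns the commanded pose from where the row before left it, along the tool's axes as they then stand; what a row does not reach is not made up. A row lasts 1/10 s, in which the tool goes at most 50 mm and 8.59 degrees, less where a joint would pass 70% of its speed; a pose out of reach is approached as far as the arm can. A call with a number of a shift or a turn outside -1 to 1 is refused whole. A call with a gripper value outside its range is refused whole. The fingers move at their own pace and stop on an object; FORCE is the grip in N (left out, the last holds). Time passes only in rows, so rows that do not move let the fingers close. It gives the time, the measured TCP pose, the force and the opening at its end, in the units of the state.
- r.get_obs(): the state, without advancing time (a new reading comes with each control period).
- grab_frame(name): name is "scene" or "top"; returns a dict with "image" (480x640x3 uint8, red, green, blue), "camera_matrix" (3x3 intrinsics, pixels), "position" and "orientation" of the camera in the world. Camera axes: x right, y up, looking along -z (the intrinsics and any distortion apply to the point x, -y, -z); pixel columns grow to the right and rows downward; lengths in m; the calibration is good to about 2 mm. A picture is of the moment at which its call begins. There is no depth.
- job.close_job(): hands the job in, once; it reports no verdict.
Trained networks look in a picture, given as the dict that the camera call returned (one of the last four; its "shot" number tells which), for a name from the list of things; names that differ only in an ending like _2 or _b are one class to them, and where a whole thing is asked for, a point or a joint stands for the part that bears it (a point fixed in the world has none). Each returns a list of dicts, best first, with "conf" (0 to 1); they miss things now and then, are a little off and sometimes report something else, mostly with a low value. They report only what shows in the picture. A call takes as long as a camera call. They do not tell look-alikes from the thing itself.
- spotter.look_for(picture, target): "position" ([column, row] in pixels, amid what is visible of it).
- spotter.place_of(picture, target): "position" ([column, row] in pixels: a listed point, or the origin of a listed thing).
The state is a dict: "clock": time; "joint_pos": joint angles; "qd": joint speeds; "joint_efforts": joint torques, N m; "tool_pos": TCP position; "ee_rot": TCP orientation; "wrist_force": force on the tool from outside, world axes, zero at the start; "torque": the same for the moment, N m; "finger_gap": finger opening in m.
Only numpy, scipy, OpenCV 4.12 (cv2) and the standard library are available. Lean on these libraries where they do the work, as an engineer would, in place of code of your own. Each camera call takes 0.05 s, during which the arm holds its last target.

## Working session

There is one attempt and no reset: what is moved stays moved. The work goes in short steps, Python scripts to look and compute and a shell command to move; the robot and the scene stay as the last step left them, time stands still between calls to the robot, and variables do not carry over. Pictures are saved under pics/ and viewed, and the job is handed in when it is done.

```bash
mkdir -p pics; ls; python3 - <<'E'
from bench import r, grab_frame, job, spotter
import cv2
o=r.get_obs()
print({k:o[k] for k in o}); print(r.tcp_to_tips)
for n in ("scene","top"):
    p=grab_frame(n); cv2.imwrite(f"pics/{n}0.png",p["image"][:,:,::-1])
    print(n,p["shot"],p["camera_matrix"],p["position"],p["orientation"],[k for k in p])
    for t in ["knob_grip","tin_a_mid","rack_center","lock","ramekin","pestle","lid","board"]:
        try: print(t,[(round(d["conf"],2),[round(x) for x in d["position"]]) for d in spotter.place_of(p,t)])
        except Exception as e: print(t,e)
print(r.get_obs()["clock"])
E
```

```text
pics
{'clock': 0.0, 'joint_pos': array([-8.78575198e+01,  1.79577221e+01,  8.58523394e+01,  5.45451513e-04,
        7.62592464e+01, -1.27996606e+01]), 'qd': array([-0.0026301 , -0.02494096,  0.06897551,  0.00328173,  0.03279936,
       -0.00608137]), 'joint_efforts': array([-3.95702828e-04, -4.02213049e+01, -2.52270323e+01,  6.94792997e-02,
        3.52251262e-02, -1.05901220e-04]), 'tool_pos': array([ 0.13535172, -0.50702348,  0.24618741]), 'ee_rot': array([[-3.59813762e-05,  2.57841278e-01, -9.66187287e-01],
       [ 1.20915209e-03, -9.66186570e-01, -2.57841132e-01],
       [-9.99999268e-01, -1.17754485e-03, -2.77004597e-04]]), 'wrist_force': array([ 1.21994241, -0.55946865,  0.0682336 ]), 'torque': array([ 0.0159405 ,  0.02302339, -0.01733546]), 'finger_gap': 0.08774423996420971}
0.008
scene 1 [[575.22067667   0.         311.68198111]
 [  0.         575.22067667 247.02837414]
 [  0.           0.           1.        ]] [ 1.55002467 -0.63808049  0.9960976 ] [[ 0.57367551 -0.46421556  0.67483356]
 [ 0.81887458  0.34361842 -0.45975081]
 [-0.01846176  0.81635182  0.57725979]] ['image',
[... 328 characters left out ...]
]
board [(0.7, [414, 220])]
top 2 [[583.73100201   0.         316.88738828]
 [  0.         583.73100201 232.9501512 ]
 [  0.           0.           1.        ]] [0.33558351 0.04902135 1.61251189] [[-1.72156069e-03  9.88346718e-01 -1.52209725e-01]
 [-9.99940150e-01 -5.68841480e-05  1.09404074e-02]
 [ 1.08042574e-02  1.52219450e-01  9.88287664e-01]] ['image', 'camera_matrix', 'position', 'orientation', 'shot']
knob_grip [(0.83, [309, 231])]
tin_a_mid [(0.83, [321, 208])]
rack_center []
lock it knows: board, knob_grip, lid, pestle, rack_center, ramekin, tin_a_mid, tin_b_mid, tin_c_mid
ramekin [(0.8, [453, 290])]
pestle [(0.75, [448, 210])]
lid [(0.87, [188, 209])]
board [(0.78, [143, 281])]
0.8
```

View pics/scene0.png

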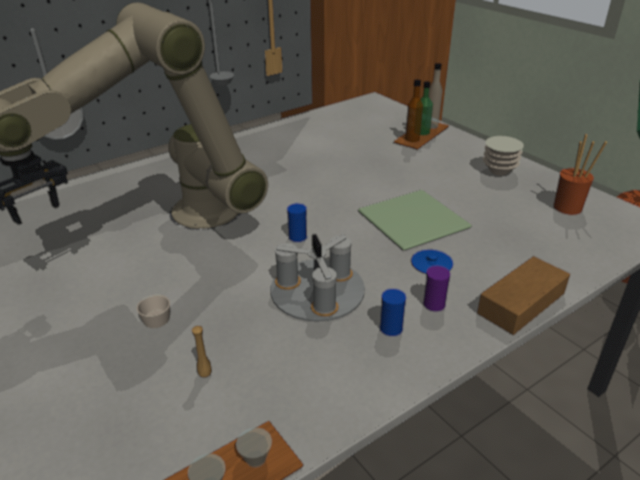

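View pics/top0.png

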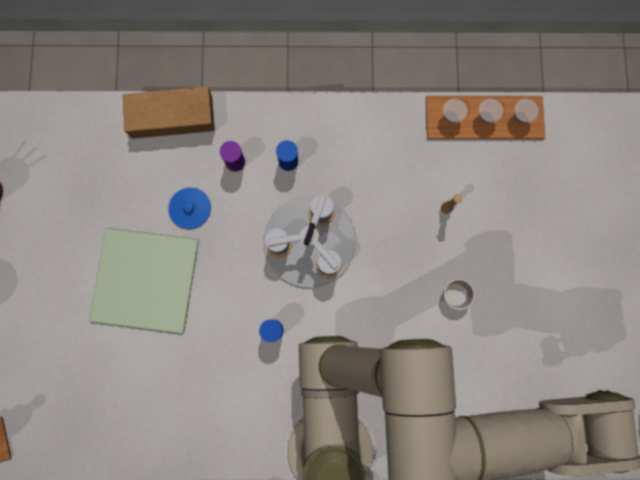

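The top view shows the rack at about (310,242), its tins at (321,208), (278,241) and (329,265), and the knob at (310,234). The blue and purple tins are decoys. Next I'll measure positions.

```bash
cat > h.py <<'E'
import numpy as np, cv2
from bench import r, grab_frame, job, spotter
def ray(p,uv):
    K=np.array(p["camera_matrix"]);R=np.array(p["orientation"])
    d=np.linalg.inv(K)@[uv[0],uv[1],1.]; return np.array(p["position"]), R@(d*[1,-1,-1])
def atz(p,uv,z):
    c,d=ray(p,uv); return c+d*(z-c[2])/d[2]
def proj(p,X):
    q=np.array(p["orientation"]).T@(np.asarray(X,float)-p["position"]); q=q*[1,-1,-1]
    u=np.array(p["camera_matrix"])@q; return u[:2]/u[2]
def tri(ps,uvs):
    A=np.zeros((3,3));b=np.zeros(3)
    for p,uv in zip(ps,uvs):
        c,d=ray(p,uv);d=d/np.linalg.norm(d);M=np.eye(3)-np.outer(d,d);A+=M;b+=M@c
    return np.linalg.solve(A,b)
def crop(p,u,v,w,h,s,name,marks=()):
    im=np.ascontiguousarray(p["image"][:,:,::-1])
    c=cv2.resize(im[v:v+h,u:u+w],None,fx=s,fy=s,interpolation=cv2.INTER_CUBIC)
    for X in marks:
        q=(proj(p,X)-[u,v]+.5)*s; cv2.circle(c,tuple(int(t) for t in q),2,(0,0,255),-1)
    cv2.imwrite(name,c)
E
python3 - <<'E'
from h import *
np.set_printoptions(precision=4,suppress=True)
T=grab_frame("top");S=grab_frame("scene")
kt=spotter.place_of(T,"knob_grip")[0]["position"];ks=spotter.place_of(S,"knob_grip")[0]["position"]
print("knob",tri([T,S],[kt,ks]),atz(T,kt,.149),atz(S,ks,.149))
rs=spotter.place_of(S,"rack_center"); print("rack",atz(S,rs[0]["position"],.013))
for t in ["tin_a_mid","tin_b_mid","tin_c_mid"]:
  for p in(T,S):
    for f in(spotter.place_of,spotter.look_for): print(t,p["shot"],[(round(d["conf"],2),np.round(d["position"]),atz(p,d["position"],.0655)[:2]) for d in f(p,t)])
for t,z in(("ramekin",0),("pestle",0),("lid",0)):
  for p in (T,S): print(t,[atz(p,d["position"],z)[:2] for d in spotter.place_of(p,t)])
crop(T,240,180,140,120,5,"pics/tc1.png");crop(S,250,220,140,110,5,"pics/sc1.png")
E
```

```text
knob [0.5649 0.0497 0.1532] [0.5662 0.0508 0.149 ] [0.5594 0.0519 0.149 ]
rack [0.5495 0.059  0.013 ]
tin_a_mid 3 [(0.18, array([188., 208.]), array([0.6432, 0.3797]))]
tin_a_mid 3 [(0.7, array([324., 208.]), array([0.6417, 0.0131]))]
tin_a_mid 4 [(0.75, array([321., 292.]), array([0.6389, 0.0091]))]
tin_a_mid 4 [(0.75, array([321., 291.]), array([0.6323, 0.0121])), (0.22, array([152., 310.]), array([ 0.4496, -0.3633]))]
tin_b_mid 3 [(0.86, array([273., 332.]), array([0.3134, 0.1464])), (0.75, array([230., 156.]), array([0.7852, 0.2676])), (0.64, array([281., 240.]), array([0.5537, 0.1282])), (0.62, array([284., 154.]), array([0.7939, 0.1202]))]
tin_b_mid 3 [(0.95, array([272., 331.]), array([0.3153, 0.1509])), (0.63, array([230., 156.]), array([0.7858, 0.2681])), (0.59, array([282., 246.]), array([0.5397, 0.1251]))]
tin_b_mid 4 [(0.89, array([438., 291.]), array([0.808 , 0.2494])), (0.81, array([343., 256.]), array([0.5495, 0.1458])), (0.8, array([299., 223.]), array([0.336 , 0.1448])), (0.58, array([287., 264.]), array([0.4872, 0.004 ])), (0.56, array([391., 310.]), array([0.7919, 0.105 ]))]
tin_b_mid 4 [(0.94, array([393., 314.]), array([0.8062, 0.1013])), (0.93, array([438., 292.]), array([0.8105, 0.2449])), (0.76, array([299., 221.]), array([0.3294, 0.1489])), (0.75, array([343., 258.]), array([0.5565, 0.1421]))]
tin_c_mid 3 []
tin_c_mid 3 [(0.54, array([328., 264.]), array([0.4897, 0.0019]))]
tin_c_mid 4 []
tin_c_mid 4 [(0.8, array([286., 267.]), array([ 0.4974, -0.0062]))]
ramekin [array([ 0.4229, -0.3418])]
ramekin [array([ 0.3979, -0.3564])]
pestle [array([ 0.6577, -0.3395])]
pestle [array([ 0.6446, -0.3323])]
lid [array([0.6519, 0.402 ])]
lid [array([0.6464, 0.3864])]
```

View pics/tc1.png

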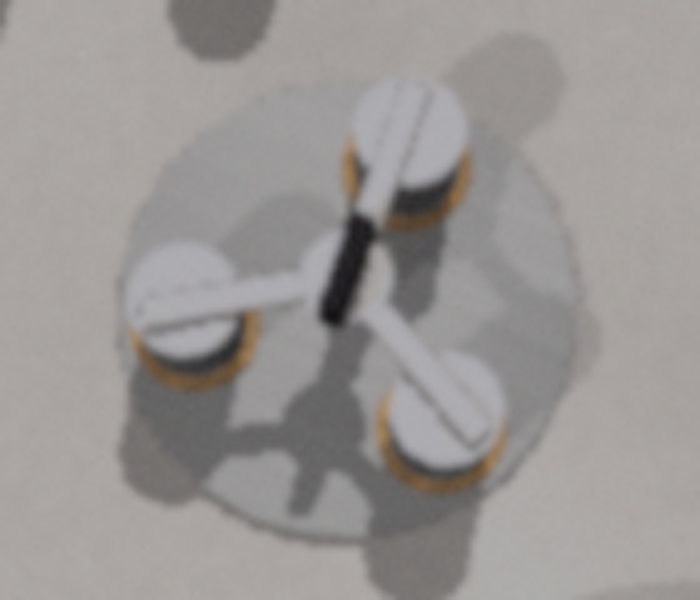

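View pics/sc1.png

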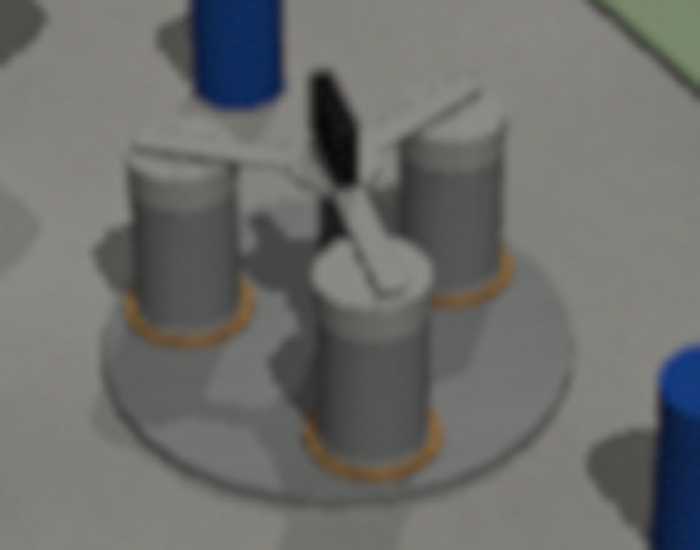

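```bash
python3 - <<'E'
from h import *
np.set_printoptions(precision=4,suppress=True)
T=grab_frame("top");S=grab_frame("scene")
f=lambda o,c:[o[0]+(c[0]+.5)/5-.5,o[1]+(c[1]+.5)/5-.5]
ot=(240,180);os_=(250,220)
L={k:atz(T,f(ot,c),.118)[:2] for k,c in dict(A=(410,132),B=(180,300),C=(446,408)).items()}
print("lids top",L,"mean",np.mean(list(L.values()),0))
L2={k:atz(S,f(os_,c),.118)[:2] for k,c in dict(A=(373,270),B=(455,117),C=(184,155)).items()}
print("lids scene",L2,np.mean(list(L2.values()),0))
print("rack top",atz(T,f(ot,(348,311)),.01), atz(S,f(os_,(338,343)),.01))
e=[atz(T,f(ot,c),.166)[:2] for c in((362,215),(333,322))]; print("knob ends",e,np.mean(e,0),np.degrees(np.arctan2(*(e[0]-e[1])[::-1])))
for k,c in dict(A=(420,90),B=(140,318),C=(482,440)).items(): 
  q=atz(T,f(ot,c),.126)[:2]; print(k,q)
C=np.array([.5645,.0525])
for k in L: 
  d=L[k]-C; print(k,np.linalg.norm(d),np.degrees(np.arctan2(d[1],d[0])))
E
```

```text
lids top {'A': array([0.6369, 0.0201]), 'B': array([0.5484, 0.1392]), 'C': array([0.4922, 0.002 ])} mean [0.5592 0.0537]
lids scene {'A': array([0.6355, 0.0207]), 'B': array([0.5542, 0.134 ]), 'C': array([ 0.4973, -0.0014])} [0.5623 0.0511]
rack top [0.5576 0.0526 0.01  ] [0.5636 0.0489 0.01  ]
knob ends [array([0.5847, 0.0453]), array([0.5304, 0.0598])] [0.5576 0.0525] -14.979563301550984
A [0.6576 0.0149]
B [0.5379 0.1592]
C [ 0.475  -0.0161]
A 0.0793467620763058 -24.134520850351315
B 0.0881895186351749 100.53326024736931
C 0.08817833835748744 -145.03116550065204
```

```bash
cat > ov.py <<'E'
from h import *
def model(c,th,lk):
    P=[];a=np.linspace(0,2*np.pi,60,endpoint=False)
    circ=lambda cx,cy,R,z:[(cx+R*np.cos(t),cy+R*np.sin(t),z) for t in a]
    P+=circ(*c,.128,.01)
    for k in range(3):
        t=np.radians(th+120*k); x,y=c[0]+.085*np.cos(t),c[1]+.085*np.sin(t)
        P+=circ(x,y,.029,.118)+circ(x,y,.036,.013)
        t+=np.radians(lk); 
        for s in(-.008,.008):P+=[(c[0]+d*np.cos(t)-s*np.sin(t),c[1]+d*np.sin(t)+s*np.cos(t),.126) for d in np.linspace(.04,.108,15)]
    t=np.radians(th+lk)
    for s in(-.007,.007):P+=[(c[0]+d*np.cos(t)-s*np.sin(t),c[1]+d*np.sin(t)+s*np.cos(t),.166) for d in np.linspace(-.028,.028,10)]
    return P
E
python3 - <<'E'
from ov import *
T=grab_frame("top");S=grab_frame("scene")
M=model((.560,.0525),-22.7,6)
crop(T,240,180,140,120,5,"pics/tc2.png",M);crop(S,250,220,140,110,5,"pics/sc2.png",M)
a=cv2.imread("pics/tc2.png");b=cv2.imread("pics/sc2.png")
E
```

```text
(no output)
```

View pics/tc2.png

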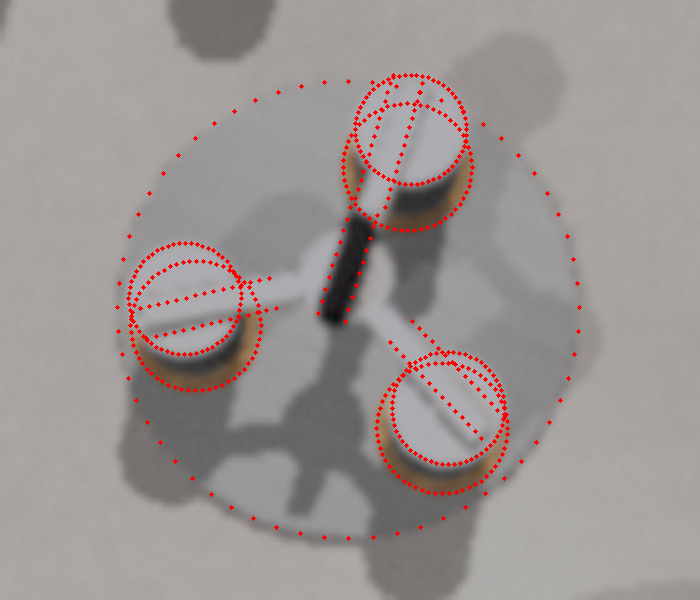

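View pics/sc2.png

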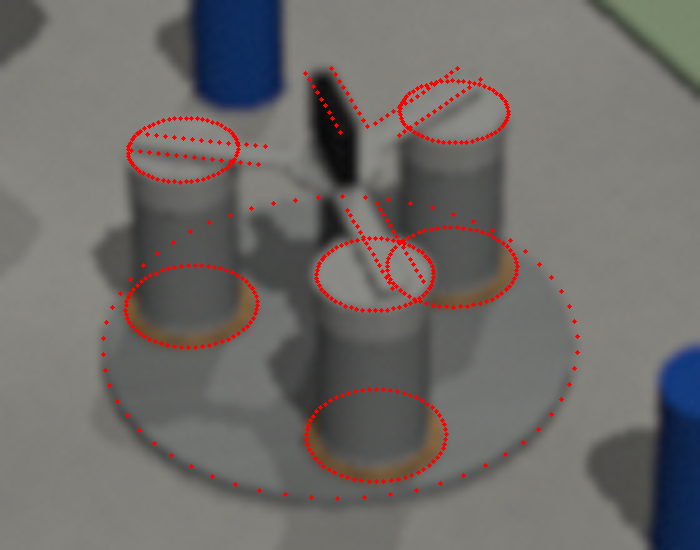

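The model overlay fits both views, so I take the rack centre as about (0.560, 0.0525), the pads at about −23° and the lock near 0.03 rad. Next I'll move above the knob.

```bash
cat > go.py <<'E'
import sys
from h import *
def go(x,y,z,yaw=None):
    o=r.get_obs();R=o["ee_rot"];d=np.array([x,y,z])-o["tool_pos"];cur=np.degrees(np.arctan2(R[1,1],R[0,1]))
    print("t",round(o["clock"],2),"pos",np.round(o["tool_pos"],4),"yaw",round(cur,2),"tilt",np.round(R[2,1:],4),"gap",round(o["finger_gap"],4),"F",np.round(o["wrist_force"],2),"T",np.round(o["torque"],2),"j",np.round(o["joint_pos"]))
    print("shift units",np.round(R.T@d*10,3), "turn units",None if yaw is None else round(-np.radians(yaw-cur)/.5,3))
if __name__=="__main__": go(*map(float,sys.argv[1:]))
E
python3 -m crank '[[[0,-0.27,-0.347,0,-1],[0,-0.27,-0.347,0,-1],[0,-0.27,-0.347,0,-1],[0,-0.27,-0.347,0,-1],[0,-0.27,-0.347,0,-1],[0,-0.27,-0.347,0,-1],[0,-0.27,-0.347,0,-1],[0,-0.27,-0.347,0,-1],[0,-0.27,-0.347,0,-1],[0,-0.27,-0.347,0,-1],[0,-0.27,-0.347,0,-1],[0,-0.27,-0.347,0,-1]]]'; python3 go.py .56 .0525 .241 -110.5
```

```text
clock: 3.35
tool_pos: [0.455, -0.0851, 0.2469]
ee_rot: [[0.0, 0.258, -0.966], [-0.0, -0.966, -0.258], [-1.0, 0.0, -0.0]]
wrist_force: [0.5, -1.3, -0.2]
finger_gap: 0.0884
t 3.35 pos [ 0.455  -0.0851  0.2469] yaw -75.05 tilt [ 0.0004 -0.0004] gap 0.0884 F [ 0.47 -1.34 -0.15] T [-0.04  0.01  0.02] j [-25.  10.  96.  -0.  74.  50.]
shift units [ 0.059 -1.059 -1.369] turn units 1.237
```

```bash
python3 -m crank '[[[0,-0.265,-0.342,0,-1],[0,-0.265,-0.342,0,-1],[0,-0.265,-0.342,0,-1],[0,-0.265,-0.342,0,-1],[0,0,0,0.248,-1],[0,0,0,0.248,-1],[0,0,0,0.248,-1],[0,0,0,0.248,-1],[0,0,0,0.245,-1],[0,0,0,0,-1],[0,0,0,0,-1]]]' >/dev/null; python3 go.py .56 .0525 .143 -110.5; python3 - <<'E'
from ov import *
S=grab_frame("scene")
crop(S,230,180,160,130,5,"pics/s3.png")
E
```

```text
t 4.45 pos [0.559  0.0508 0.2467] yaw -110.31 tilt [0.     0.0001] gap 0.0883 F [-0.57 -0.1  -0.64] T [ 0.05 -0.01  0.06] j [ -7.  23.  79.  -0.  78. 104.]
shift units [ 1.037 -0.019 -0.004] turn units 0.007
```

View pics/s3.png

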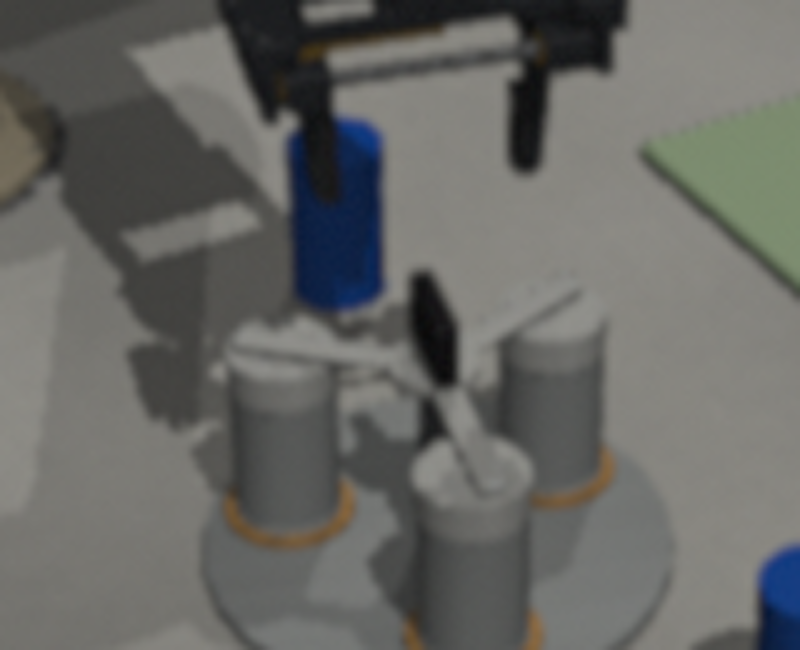

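The fingers straddle the knob line, with the knob at about (435,325) in the crop. I'll descend and close with a gentle grip.

```bash
python3 -m crank '[[[0.25,-0.01,0,0,-1],[0.25,-0.01,0,0,-1],[0.25,0,0,0,-1],[0.2,0,0,0,-1],[0.09,0,0,0,-1],[0,0,0,0,-1],[0,0,0,0,0],[0,0,0,0,0.6],[0,0,0,0,1],[0,0,0,0,1],[0,0,0,0,1],[0,0,0,0,1]]]' 15; python3 go.py .56 .0525 .142 -110.5; python3 - <<'E'
from ov import *
S=grab_frame("scene")
crop(S,230,180,160,130,5,"pics/s4.png")
E
```

```text
clock: 5.7
tool_pos: [0.5597, 0.0527, 0.1428]
ee_rot: [[0.0, -0.35, -0.937], [0.0, -0.937, 0.35], [-1.0, -0.0, -0.0]]
wrist_force: [-0.3, -0.0, -1.1]
finger_gap: 0.0425
t 5.7 pos [0.5597 0.0527 0.1428] yaw -110.49 tilt [-0.0001 -0.0001] gap 0.0425 F [-0.25 -0.03 -1.09] T [ 0.07 -0.04 -0.02] j [ -7.  28.  87.   0.  65. 104.]
shift units [ 0.008  0.001 -0.004] turn units 0.0
```

View pics/s4.png

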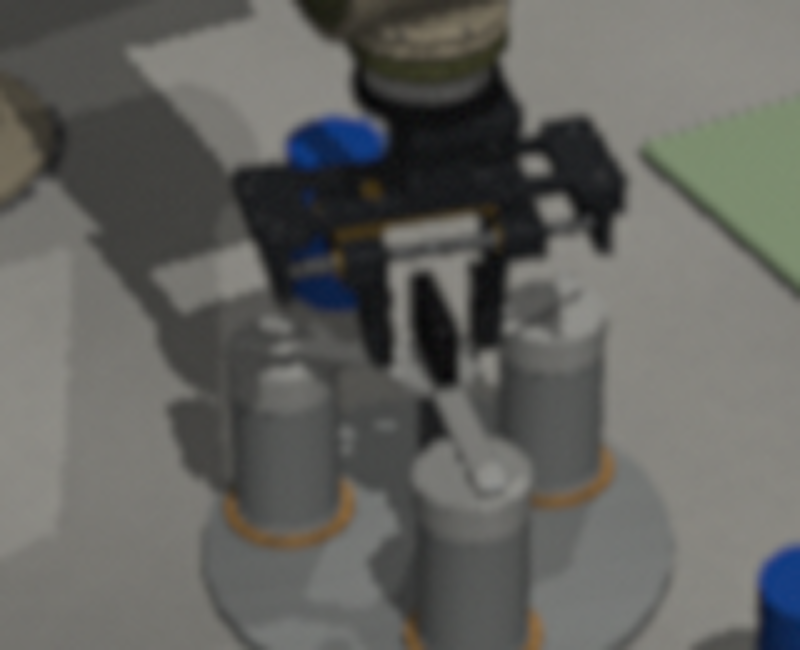

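The knob (435,325) sits centred between the closing fingers. I'll keep closing.

```bash
python3 -m crank '[[[0,0,0,0,1],[0,0,0,0,1],[0,0,0,0,1],[0,0,0,0,1],[0,0,0,0,1],[0,0,0,0,1],[0,0,0,0,1],[0,0,0,0,1]]]' 20 >/dev/null; python3 go.py .56 .0525 .142 -52
```

```text
t 6.55 pos [0.5603 0.0544 0.1427] yaw -110.49 tilt [-0.0037 -0.0011] gap 0.0136 F [ 5.18  9.51 -2.32] T [ 1.59 -0.85 -0.01] j [ -6.  28.  87.   0.  65. 104.]
shift units [ 0.007  0.019 -0.004] turn units -2.042
```

```bash
python3 -m crank '[[[0,-0.02,0,0,1],[0,0,0,0,1]]]' 20 >/dev/null; python3 go.py .56 .0525 .142 -52;  python3 -m crank '[[[0,0,0,-0.2,1],[0,0,0,-0.25,1],[0,0,0,-0.25,1],[0,0,0,-0.25,1],[0,0,0,0,1]]]' >/dev/null; python3 go.py .5603 .0544 .142 -52
```

```text
t 6.75 pos [0.5604 0.0546 0.1427] yaw -110.49 tilt [ 0.0003 -0.0001] gap 0.0138 F [0.11 0.04 0.26] T [ 0.06 -0.07  0.01] j [ -6.  28.  87.  -0.  65. 104.]
shift units [ 0.007  0.021 -0.003] turn units -2.042
t 7.25 pos [0.5605 0.0555 0.1427] yaw -83.08 tilt [-0.0018 -0.0008] gap 0.0137 F [ 2.04  6.05 -1.45] T [ 0.9  -0.32  0.02] j [-6. 28. 87.  0. 65. 77.]
shift units [0.007 0.011 0.003] turn units -1.085
```

```bash
python3 -m crank '[[[0,-0.015,0.02,0,1],[0,0,0,-0.25,1],[0,0,0,-0.25,1],[0,0,0,-0.2,1],[0,0,0,-0.15,1],[0,0,0,0,1]]]' >/dev/null; python3 go.py .558 .056 .142 -52; python3 -m crank '[[[0,0,0,-0.1,1],[0,0,0,0,1]]]' >/dev/null; python3 go.py .558 .056 .142 -52
```

```text
t 7.85 pos [0.5601 0.0563 0.1428] yaw -58.83 tilt [ 0.0017 -0.0054] gap 0.014 F [13.26  4.61 -6.23] T [ 0.71 -1.93  0.09] j [-6. 28. 87.  0. 64. 53.]
shift units [ 0.008 -0.008  0.019] turn units -0.239
t 8.05 pos [0.56   0.0564 0.1428] yaw -56.02 tilt [ 0.0018 -0.0053] gap 0.0138 F [12.86  4.34 -7.92] T [ 0.74 -1.88  0.03] j [-6. 28. 87.  0. 64. 50.]
shift units [ 0.008 -0.008  0.019] turn units -0.14
```

```bash
python3 -m crank '[[[0,0,-0.025,0,1],[0,0,0,-0.05,1],[0,0,0,0,1]]]' >/dev/null; python3 go.py .56 .056 .142 -52; python3 -m crank '[[[0,0,0,-0.05,1],[0,0,0,0,1]]]' >/dev/null; python3 go.py .56 .056 .142 -52; python3 -m crank '[[[0,0,0,-0.05,1],[0,0,0,0,1]]]' >/dev/null; python3 go.py .56 .056 .142 -52
```

```text
t 8.35 pos [0.5602 0.0565 0.1427] yaw -54.63 tilt [0.0005 0.0011] gap 0.0136 F [-1.96 -5.46  0.42] T [-0.79  0.16  0.04] j [-6. 28. 87. -0. 65. 49.]
shift units [0.007 0.003 0.004] turn units -0.092
t 8.55 pos [0.5601 0.0566 0.1427] yaw -53.21 tilt [0.0004 0.0011] gap 0.014 F [-1.49 -5.52  0.31] T [-0.71  0.08 -0.01] j [-6. 28. 87. -0. 65. 47.]
shift units [0.007 0.004 0.004] turn units -0.042
t 8.75 pos [0.5601 0.0566 0.1427] yaw -51.82 tilt [0.0002 0.001 ] gap 0.014 F [-1.06 -5.1   1.  ] T [-0.76  0.16 -0.34] j [-6. 28. 87. -0. 65. 46.]
shift units [0.007 0.004 0.005] turn units 0.006
```

```bash
for i in 1 ; do python3 -m crank '[[[0,0,0,-0.03,1],[0,0,0,0,1]]]' >/dev/null; python3 go.py .56 .056 .142 -52; python3 -m crank '[[[0,0,0,-0.03,1],[0,0,0,0,1]]]' >/dev/null; python3 go.py .56 .056 .142 -52; done
```

```text
t 8.95 pos [0.5601 0.0566 0.1427] yaw -50.99 tilt [0.0001 0.001 ] gap 0.0139 F [-0.92 -5.4   0.22] T [-0.79  0.17 -0.43] j [-6. 28. 87. -0. 65. 45.]
shift units [0.007 0.004 0.005] turn units 0.035
t 9.15 pos [0.5602 0.0566 0.1427] yaw -50.12 tilt [0.0002 0.0008] gap 0.0144 F [-1.84 -5.32  0.43] T [-0.82  0.1  -0.51] j [-6. 28. 87. -0. 65. 44.]
shift units [0.007 0.004 0.005] turn units 0.066
```

The moment has climbed to 0.5 N m against 0.06 N m of friction, so the lock is at its stop. I'll release, lift and look.

```bash
python3 -m crank '[[[0,0,0,0,-1],[0,0,0,0,-1],[0,0,0,0,-1],[0,0,0,0,-1],[0,0,0,0,-1],[0,0,0,0,-1],[0,0,0,0,-1],[-0.25,0,0,0,-1],[-0.4,0,0,0,-1],[-0.4,0,0,0,-1],[-0.4,0,0,0,-1],[0,0,0,0,-1]]]' >/dev/null; python3 go.py .56 .056 .3 -52; python3 - <<'E'
from ov import *
T=grab_frame("top");S=grab_frame("scene")
M=model((.560,.0535),-23,59)
crop(T,220,180,180,120,4,"pics/t5.png",M);crop(S,230,180,160,150,4,"pics/s5.png",M)
E
```

```text
t 10.35 pos [0.5617 0.0572 0.2932] yaw -50.04 tilt [ 0.007  -0.0068] gap 0.088 F [-0.45  0.23  0.44] T [-0.02 -0.06 -0.01] j [-6. 21. 74.  0. 84. 44.]
shift units [-0.068 -0.001  0.02 ] turn units 0.068
```

View pics/s5.png

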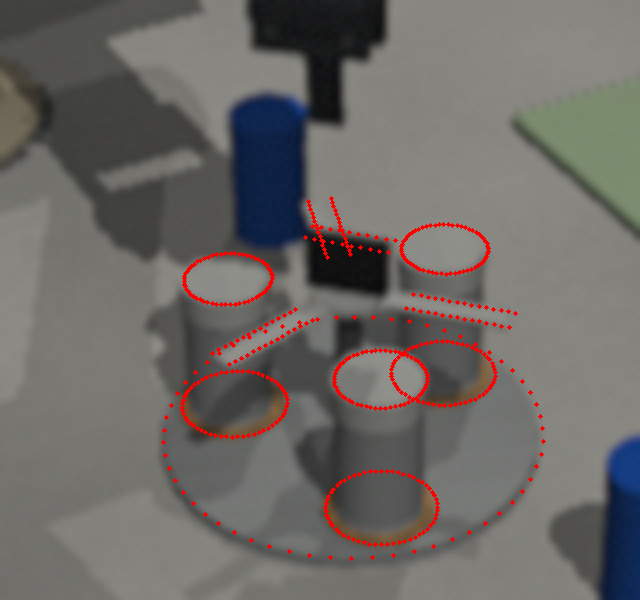

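View pics/t5.png

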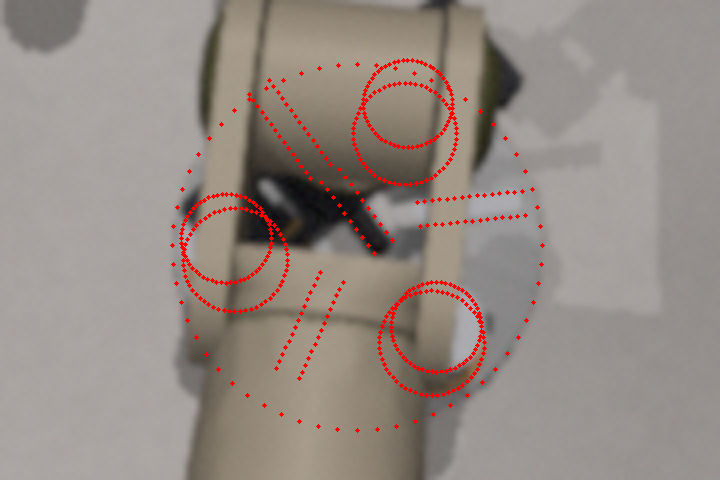

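The lock is open: in the scene view the arms lie midway between the lids at (228,278), (380,379) and (445,248), and the knob is at (347,265). All three tins are standing. I'll go to the nearest tin in yaw, C, with the jaws tangential.

```bash
python3 -m crank '[[[0,0,0,0.1,-1],[0,0,0,0,-1]]]' >/dev/null; python3 go.py .493 .0035 .20 -53
```

```text
t 10.65 pos [0.5599 0.0573 0.2861] yaw -52.95 tilt [-0.002   0.0021] gap 0.0882 F [-0.17  0.64 -0.04] T [-0.02  0.05 -0.02] j [-6. 21. 75.  0. 84. 47.]
shift units [0.862 0.028 0.856] turn units 0.002
```

```bash
python3 -m crank '[[[0,0.01,0.285,0,-1],[0,0.01,0.285,0,-1],[0,0.01,0.285,0,-1],[0.28,0,0,0,-1],[0.28,0,0,0,-1],[0.28,0,0,0,-1],[0,0,0,0,-1],[0,0,0,0,-1]]]' >/dev/null; python3 go.py .493 .0035 .08 -53;python3 - <<'E'
from ov import *
S=grab_frame("scene")
crop(S,230,180,160,150,4,"pics/s6.png")
E
```

```text
t 11.45 pos [0.4939 0.0033 0.2039] yaw -52.87 tilt [-0.0007  0.0005] gap 0.0884 F [-0.4  -0.15  0.39] T [-0.04 -0.04 -0.02] j [-13.  16.  95.   0.  69.  40.]
shift units [ 1.239 -0.006  0.005] turn units 0.004
```

View pics/s6.png

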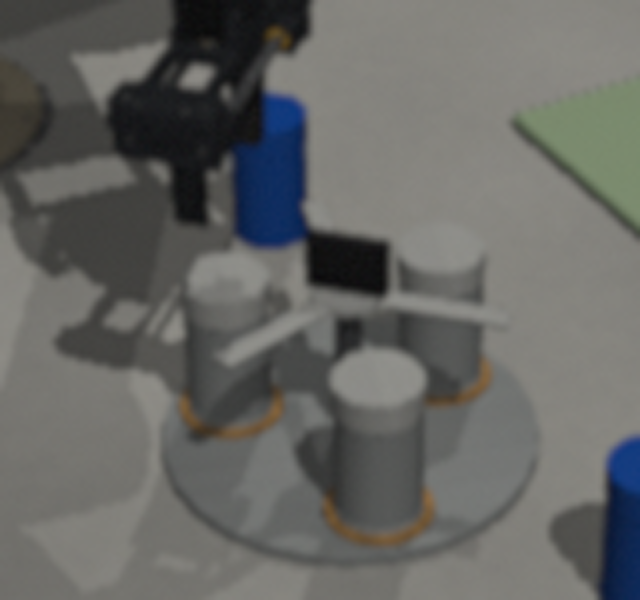

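```bash
python3 -m crank '[[[0.3,0,0,0,-1],[0.3,0,0,0,-1],[0.3,0,0,0,-1],[0.25,0,0,0,-1],[0.08,0,0,0,-1],[0,0,0,0,-1],[0,0,0,0,-1]]]' 30; python3 -m crank '[[[0,0,0,0,-0.2],[0,0,0,0,0],[0,0,0,0,0.2],[0,0,0,0,0.3],[0,0,0,0,0.4],[0,0,0,0,0.4],[0,0,0,0,0.4],[0,0,0,0,0.4]]]' 30; python3 go.py .493 .0035 .08 -53
```

```text
clock: 12.2
tool_pos: [0.4948, 0.0031, 0.0823]
ee_rot: [[0.002, 0.603, -0.798], [-0.001, -0.798, -0.603], [-1.0, 0.002, -0.002]]
wrist_force: [-0.3, -0.5, -0.3]
finger_gap: 0.0882
clock: 13.0
tool_pos: [0.4938, 0.0035, 0.0809]
ee_rot: [[-0.0, 0.603, -0.798], [0.0, -0.798, -0.603], [-1.0, -0.0, 0.0]]
wrist_force: [-3.5, 1.6, 5.3]
finger_gap: 0.0571
t 13.0 pos [0.4938 0.0035 0.0809] yaw -52.91 tilt [-0.0004  0.    ] gap 0.0571 F [-3.48  1.56  5.28] T [ 0.47  0.49 -0.01] j [-13.  26. 102.   0.  52.  40.]
shift units [ 0.009 -0.005  0.006] turn units 0.003
```

```bash
cat > w.py <<'E'
from h import *
A=[];J=[]
for i in range(8):
    grab_frame("scene"); o=r.get_obs(); A.append(np.r_[o["wrist_force"],o["torque"]]);J.append(o["joint_efforts"])
A=np.array(A); print("t",round(o["clock"],2),"mean F/T",np.round(A.mean(0),3),"std",np.round(A.std(0),2)[:3],"pos",np.round(o["tool_pos"],4),"gap",round(o["finger_gap"],4)); print("eff",np.round(np.mean(J,0),3))
E
python3 -m crank '[[[0,0,0,0,1],[0,0,0,0,1],[0,0,0,0,1],[0,0,0,0,1]]]' 30 >/dev/null; python3 go.py .493 .0035 .08; python3 -m crank '[[[-0.05,0,0,0,1],[-0.1,0,0,0,1],[-0.1,0,0,0,1],[-0.1,0,0,0,1],[-0.05,0,0,0,1],[0,0,0,0,1],[0,0,0,0,1],[0,0,0,0,1],[0,0,0,0,1]]]' >/dev/null; python3 w.py; python3 - <<'E'
from ov import *
S=grab_frame("scene")
crop(S,230,180,160,150,4,"pics/s7.png")
E
```

```text
t 13.4 pos [0.4938 0.0035 0.0808] yaw -52.91 tilt [-0.0005  0.    ] gap 0.0573 F [-2.78  2.8   5.53] T [ 0.46  0.52 -0.02] j [-13.  26. 102.   0.  52.  40.]
shift units [ 0.008 -0.005  0.006] turn units None
t 14.7 mean F/T [-0.149 -0.081 -3.717 -0.016 -0.027  0.009] std [0.38 0.37 0.3 ] pos [0.4939 0.0033 0.1207] gap 0.0569
eff [-1.0000e-03 -4.1392e+01 -2.2318e+01  5.3000e-02 -3.0000e-02  0.0000e+00]
```

View pics/s7.png

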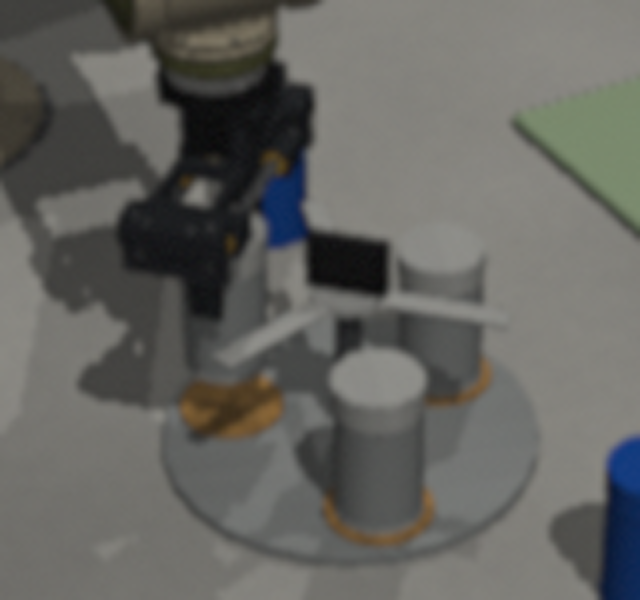

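Tin C is lifted clear of its pad at (232,407) and weighs 3.72 N, about 0.38 kg. I'll put it back and heft A next.

```bash
python3 -m crank '[[[0.1,0,0,0,1],[0.1,0,0,0,1],[0.1,0,0,0,1],[0.05,0,0,0,1],[0.03,0,0,0,1],[0.015,0,0,0,1],[0,0,0,0,1],[0,0,0,0,1]]]' >/dev/null; python3 go.py .493 .0035 .08; python3 -m crank '[[[0,0,0,0,0],[0,0,0,0,-0.5],[0,0,0,0,-1],[0,0,0,0,-1],[0,0,0,0,-1],[0,0,0,0,-1],[-0.2,0,0,0,-1],[-0.4,0,0,0,-1],[-0.4,0,0,0,-1],[-0.3,0,0,0,-1],[0,0,0,0,-1]]]' >/dev/null;  python3 go.py .6375 .022 .21 -113;  python3 - <<'E'
from ov import *
S=grab_frame("scene")
crop(S,230,180,160,150,4,"pics/s8.png")
E
```

```text
t 15.55 pos [0.4941 0.0033 0.0815] yaw -52.91 tilt [ 0.0005 -0.0004] gap 0.057 F [ 0.19 -0.03 -4.08] T [-0.04 -0.05  0.01] j [-13.  26. 102.  -0.  52.  40.]
shift units [ 0.015 -0.008  0.007] turn units None
t 16.65 pos [0.4954 0.003  0.215 ] yaw -52.91 tilt [ 0.0058 -0.0048] gap 0.0882 F [-0.19 -0.73 -0.38] T [-0.06 -0.01  0.01] j [-13.  16.  94.   0.  70.  40.]
shift units [ 0.06   0.706 -1.248] turn units 2.098
```

View pics/s8.png

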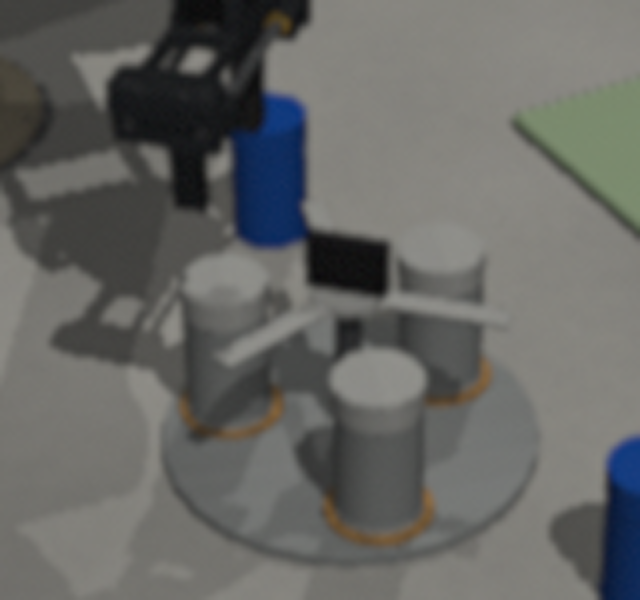

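Tin C is standing on its pad again at (228,345). Moving to A.

```bash
python3 -m crank '[[[0,0.176,-0.312,0,-1],[0,0.176,-0.312,0,-1],[0,0.176,-0.312,0,-1],[0,0.176,-0.312,0,-1],[0,0,0,0.27,-1],[0,0,0,0.27,-1],[0,0,0,0.27,-1],[0,0,0,0.27,-1],[0,0,0,0.27,-1],[0,0,0,0.27,-1],[0,0,0,0.27,-1],[0,0,0,0.21,-1]]]' >/dev/null; python3 -m crank '[[[0,0,0,0,-1],[0,0,0,0,-1]]]' >/dev/null; python3 go.py .6375 .022 .081 -113;  python3 - <<'E'
from ov import *
S=grab_frame("scene")
crop(S,230,160,180,150,4,"pics/s9.png")
E
```

```text
t 18.1 pos [0.6356 0.0224 0.21  ] yaw -112.91 tilt [0.0005 0.0018] gap 0.0882 F [0.01 0.07 0.42] T [ 0.08 -0.02 -0.  ] j [ -9.  34.  68.  -0.  79. 104.]
shift units [ 1.29  -0.004 -0.021] turn units 0.003
```

View pics/s9.png

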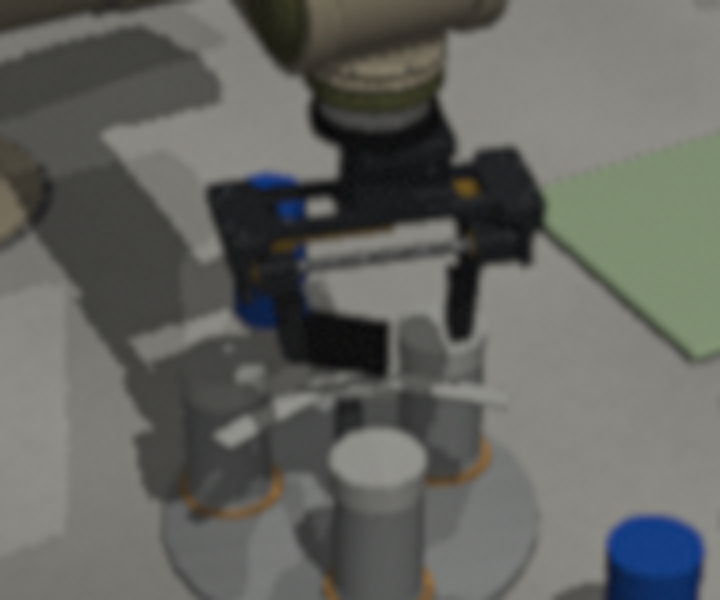

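```bash
python3 -m crank '[[[0.3,0,-0.02,0,-1],[0.3,0,0,0,-1],[0.3,0,0,0,-1],[0.28,0,0,0,-1],[0.11,0,0,0,-1],[0,0,0,0,-1],[0,0,0,0,-1],[0,0,0,0,0],[0,0,0,0,0.2],[0,0,0,0,0.4],[0,0,0,0,0.4],[0,0,0,0,0.4]]]' 30 >/dev/null; python3 -m crank '[[[0,0,0,0,1],[0,0,0,0,1],[0,0,0,0,1],[0,0,0,0,1],[0,0,0,0,1]]]' 30 >/dev/null; python3 go.py .6375 .022 .081 -113
```

```text
t 19.85 pos [0.638  0.0217 0.0826] yaw -113.07 tilt [-0.0004 -0.0007] gap 0.0578 F [0.01 1.4  5.29] T [0.29 0.02 0.02] j [ -9.  41.  75.   0.  64. 105.]
shift units [ 0.016 -0.001  0.006] turn units -0.002
```

```bash
python3 -m crank '[[[-0.05,0,0,0,1],[-0.1,0,0,0,1],[-0.1,0,0,0,1],[-0.1,0,0,0,1],[-0.05,0,0,0,1],[0,0,0,0,1],[0,0,0,0,1],[0,0,0,0,1],[0,0,0,0,1]]]' >/dev/null; python3 w.py
```

```text
t 21.15 mean F/T [-0.061 -0.204 -2.556  0.031  0.021 -0.005] std [0.35 0.5  0.38] pos [0.6377 0.0216 0.1222] gap 0.0581
eff [-1.0000e-03 -5.5688e+01 -2.4784e+01 -4.0000e-03 -7.4000e-02  0.0000e+00]
```

A weighs 2.56 N, about 0.26 kg, so it's lighter than C. I'll set it down and go to B.

```bash
python3 -m crank '[[[0.1,0,0,0,1],[0.1,0,0,0,1],[0.1,0,0,0,1],[0.05,0,0,0,1],[0.03,0,0,0,1],[0.015,0,0,0,1],[0,0,0,0,1],[0,0,0,0,1]]]' >/dev/null; python3 -m crank '[[[0,0,0,0,0],[0,0,0,0,-0.5],[0,0,0,0,-1],[0,0,0,0,-1],[0,0,0,0,-1],[0,0,0,0,-1],[-0.2,0,0,0,-1],[-0.4,0,0,0,-1],[-0.4,0,0,0,-1],[-0.3,0,0,0,-1],[0,0,0,0,-1]]]' >/dev/null;  python3 go.py .551 .139 .21 7;  python3 - <<'E'
from ov import *
S=grab_frame("scene")
crop(S,230,160,180,150,4,"pics/s10.png")
E
```

```text
t 23.05 pos [0.6392 0.0215 0.2176] yaw -113.06 tilt [-0.0021 -0.008 ] gap 0.0882 F [ 0.06 -0.57  0.39] T [-0.03 -0.06 -0.07] j [ -9.  34.  67.   0.  79. 105.]
shift units [ 0.067 -0.736  1.272] turn units -4.191
```

View pics/s10.png

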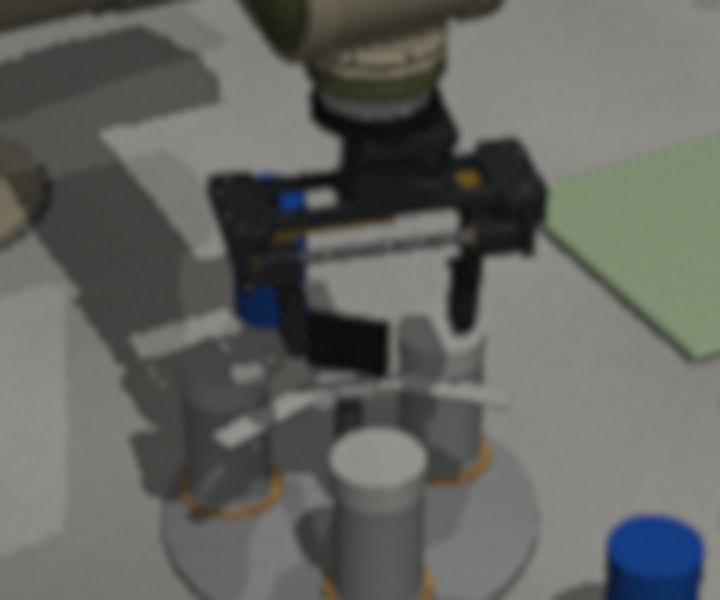

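```bash
python3 -m crank '[[[0,-0.184,0.318,0,-1],[0,-0.184,0.318,0,-1],[0,-0.184,0.318,0,-1],[0,-0.184,0.318,0,-1],[0,0,0,-0.27,-1],[0,0,0,-0.27,-1],[0,0,0,-0.27,-1],[0,0,0,-0.27,-1],[0,0,0,-0.27,-1],[0,0,0,-0.27,-1],[0,0,0,-0.27,-1],[0,0,0,-0.27,-1]]]' >/dev/null; python3 -m crank '[[[0,0,0,-0.27,-1],[0,0,0,-0.27,-1],[0,0,0,-0.27,-1],[0,0,0,-0.27,-1],[0,0,0,-0.27,-1],[0,0,0,-0.27,-1],[0,0,0,-0.27,-1],[0,0,0,-0.14,-1],[0,0,0,0,-1],[0,0,0,0,-1]]]' >/dev/null; python3 go.py .551 .139 .081 7;  python3 - <<'E'
from ov import *
S=grab_frame("scene")
crop(S,230,160,180,150,4,"pics/s11.png")
E
```

```text
t 25.3 pos [0.5493 0.1391 0.2118] yaw 6.84 tilt [-0.0016 -0.0002] gap 0.0884 F [ 0.32  0.15 -0.02] T [-0.04 -0.08 -0.01] j [ 2. 25. 81.  0. 74. -4.]
shift units [1.308 0.019 0.004] turn units -0.006
```

View pics/s11.png

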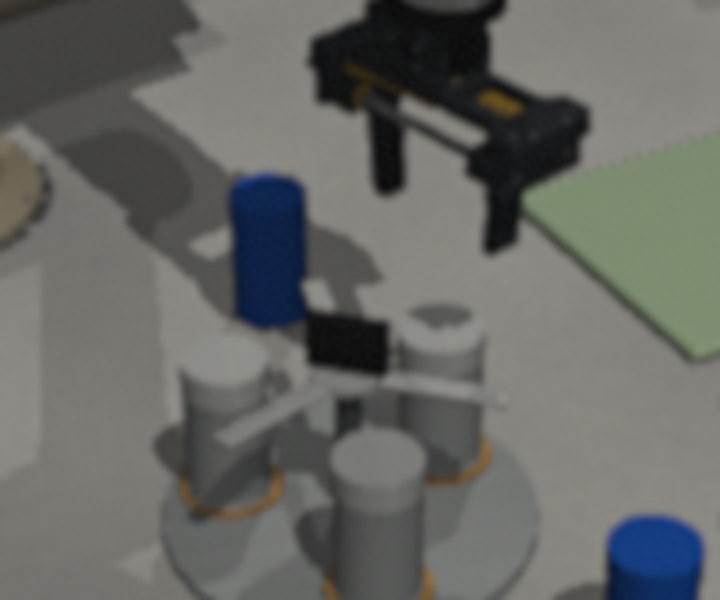

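```bash
python3 -m crank '[[[0.3,0.015,0,0,-1],[0.3,0,0,0,-1],[0.3,0,0,0,-1],[0.28,0,0,0,-1],[0.13,0,0,0,-1],[0,0,0,0,-1],[0,0,0,0,-1],[0,0,0,0,0],[0,0,0,0,0.2],[0,0,0,0,0.4],[0,0,0,0,0.4],[0,0,0,0,0.4]]]' 30 >/dev/null; python3 -m crank '[[[0,0,0,0,1],[0,0,0,0,1],[0,0,0,0,1],[0,0,0,0,1],[0,0,0,0,1]]]' 30 >/dev/null; python3 go.py .551 .139 .081 7;python3 -m crank '[[[-0.05,0,0,0,1],[-0.1,0,0,0,1],[-0.1,0,0,0,1],[-0.1,0,0,0,1],[-0.05,0,0,0,1],[0,0,0,0,1],[0,0,0,0,1],[0,0,0,0,1],[0,0,0,0,1]]]' >/dev/null; python3 w.py
```

```text
t 27.05 pos [0.5511 0.1394 0.082 ] yaw 6.96 tilt [ 0.0001 -0.    ] gap 0.0572 F [-2.94 -0.03  5.92] T [0.01 0.4  0.01] j [ 2. 33. 89.  0. 58. -5.]
shift units [ 0.01  -0.001  0.004] turn units -0.001
t 28.35 mean F/T [-0.112 -0.07  -1.595 -0.039 -0.106  0.006] std [0.63 0.36 0.34] pos [0.551  0.1394 0.1217] gap 0.0575
eff [-0.0000e+00 -4.7966e+01 -2.2981e+01  6.7000e-02  2.3000e-02 -0.0000e+00]
```

B weighs 1.60 N, so C is the heaviest (0.38 kg against 0.26 and 0.16). I'll put B back and return to C.

```bash
python3 -m crank '[[[0.1,0,0,0,1],[0.1,0,0,0,1],[0.1,0,0,0,1],[0.05,0,0,0,1],[0.03,0,0,0,1],[0.015,0,0,0,1],[0,0,0,0,1],[0,0,0,0,1]]]' >/dev/null; python3 -m crank '[[[0,0,0,0,0],[0,0,0,0,-0.5],[0,0,0,0,-1],[0,0,0,0,-1],[0,0,0,0,-1],[0,0,0,0,-1],[-0.2,0,0,0,-1],[-0.4,0,0,0,-1],[-0.4,0,0,0,-1],[-0.3,0,0,0,-1],[0,0,0,0,-1]]]' >/dev/null;  python3 go.py .494 .0033 .21 -53
```

```text
t 30.25 pos [0.5525 0.1395 0.2165] yaw 6.96 tilt [0.0078 0.0006] gap 0.0877 F [ 0.08  0.57 -0.84] T [-0.05 -0.11  0.08] j [ 2. 25. 81.  0. 74. -5.]
shift units [ 0.06  -0.746  1.281] turn units 2.093
```

```bash
python3 -m crank '[[[0,-0.183,0.318,0,-1],[0,-0.183,0.318,0,-1],[0,-0.183,0.318,0,-1],[0,-0.183,0.318,0,-1],[0,0,0,0.27,-1],[0,0,0,0.27,-1],[0,0,0,0.27,-1],[0,0,0,0.27,-1],[0,0,0,0.27,-1],[0,0,0,0.27,-1],[0,0,0,0.27,-1],[0,0,0,0.2,-1]]]' >/dev/null; python3 -m crank '[[[0,0,0,0,-1],[0,0,0,0,-1]]]' >/dev/null; python3 go.py .494 .0033 .081 -53;  python3 - <<'E'
from ov import *
S=grab_frame("scene")
crop(S,230,160,180,150,4,"pics/s12.png")
E
```

```text
t 31.65 pos [0.4936 0.0043 0.2116] yaw -52.75 tilt [-0.0008  0.0006] gap 0.0878 F [-0.01 -0.31 -0.09] T [-0.   -0.03  0.04] j [-13.  16.  94.   0.  70.  40.]
shift units [1.306 0.011 0.002] turn units 0.009
```

View pics/s12.png

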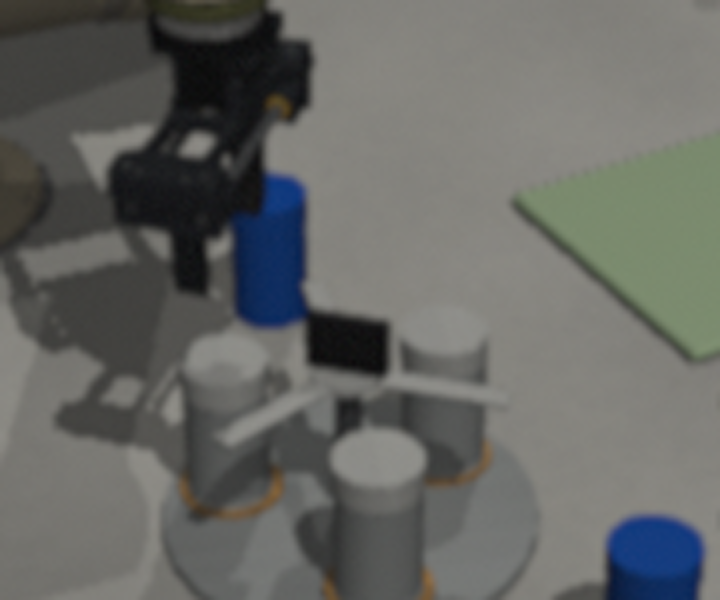

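All three tins are standing (C at (228,420), A at (378,500), B at (445,395)) and the lock arms haven't moved. I'll take C and lift it 15 cm.

```bash
python3 -m crank '[[[0.3,0.01,0,0,-1],[0.3,0,0,0,-1],[0.3,0,0,0,-1],[0.28,0,0,0,-1],[0.13,0,0,0,-1],[0,0,0,0,-1],[0,0,0,0,-1],[0,0,0,0,0],[0,0,0,0,0.2],[0,0,0,0,0.4],[0,0,0,0,0.4],[0,0,0,0,0.4]]]' 30 >/dev/null; python3 -m crank '[[[0,0,0,0,1],[0,0,0,0,1],[0,0,0,0,1],[0,0,0,0,1],[0,0,0,0,1]]]' 35 >/dev/null; python3 go.py .494 .0033 .081 -53;python3 -m crank '[[[-0.05,0,0,0,1],[-0.15,0,0,0,1],[-0.2,0,0,0,1],[-0.25,0,0,0,1],[-0.25,0,0,0,1],[-0.25,0,0,0,1],[-0.2,0,0,0,1],[-0.1,0,0,0,1],[-0.05,0,0,0,1],[0,0,0,0,1],[0,0,0,0,1],[0,0,0,0,1]]]' >/dev/null; python3 -m crank '[[[0,0,0,0,1],[0,0,0,0,1],[0,0,0,0,1],[0,0,0,0,1],[0,0,0,0,1]]]' >/dev/null; python3 w.py;  python3 - <<'E'
from ov import *
S=grab_frame("scene");T=grab_frame("top")
crop(S,190,110,200,150,4,"pics/s13.png");crop(S,100,140,360,280,2,"pics/s14.png")
E
```

```text
t 33.4 pos [0.4945 0.0035 0.0815] yaw -52.91 tilt [ 0.0001 -0.0002] gap 0.0573 F [-0.46  1.58  5.21] T [ 0.17  0.24 -0.08] j [-13.  26. 102.   0.  52.  40.]
shift units [ 0.005 -0.002  0.005] turn units 0.003
t 35.5 mean F/T [ 0.248 -0.035 -4.207 -0.02  -0.031  0.011] std [0.46 0.5  0.37] pos [0.4944 0.0034 0.2312] gap 0.057
eff [-1.0000e-03 -3.9086e+01 -2.6203e+01  5.8000e-02 -3.0000e-02  0.0000e+00]
```

View pics/s14.png

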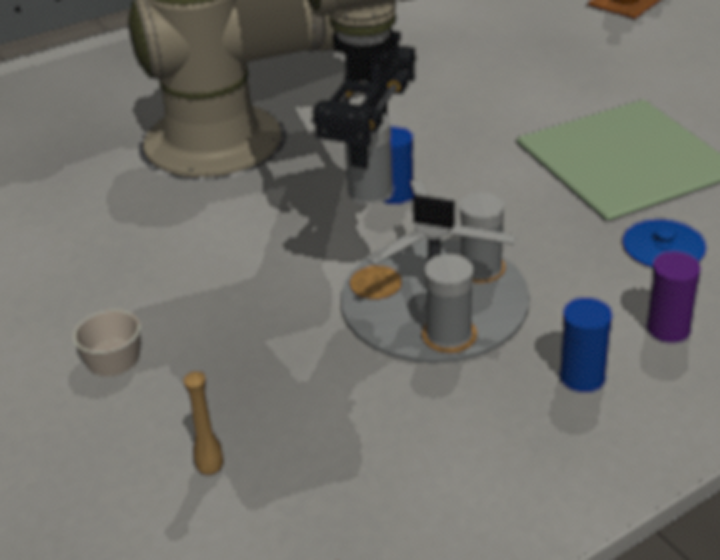

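View pics/s13.png

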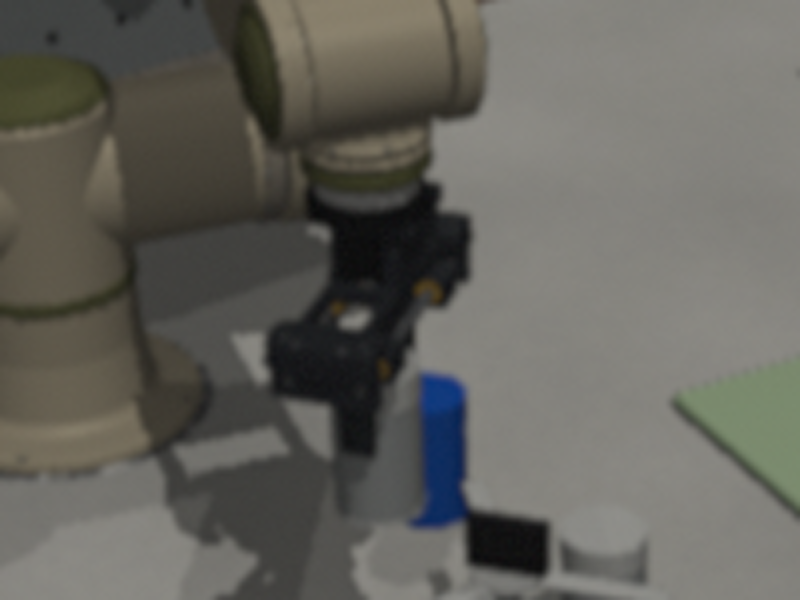

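C is held upright, clear of its bare pad at (375,283) in the scene crop. A and B are standing, and the lock is open with the bystanders untouched. Handing in.

```bash
python3 -c "
from bench import job; print(job.close_job())"
```

```text
the job is handed in; nothing more can be done
None
```

I opened the lock, weighed the three tins, and handed the job in holding the heaviest. That was tin C, the one nearest the robot. The clock stood at about 36 s of the 72 s allowed.

- **Lock:** I turned it counter-clockwise by its knob until the moment rose to 0.5 N m, well above its 0.06 N m friction, so it was against its stop. Pictures afterwards showed the arms midway between the tins and still there at the end.
- **Weights:** C read 3.7 N, A 2.6 N and B 1.6 N. I set each tin back upright on its pad after weighing it.
- **Final hold:** I then took C again and lifted it straight up 15 cm. The last check showed it upright, still and clear of everything, with A and B standing and the ramekin, pestle and lid not visibly disturbed.
- **Disagreement:** C read 4.2 N on the final lift against 3.7 N the first time. Either reading is at least 1.1 N above A, so the choice is not affected.
- **Calibration:** Gripping the knob suggested the camera positions were about 2–3 mm off in y. I corrected for that during the job.

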